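# Clear the cage jig and hold its index plunger out

### The arm

A 6-joint arm with a two-finger parallel gripper is mounted at the origin on the work surface. World frame = base frame: x ahead of the robot, y to its left, z up, the work surface at z = 0. Lengths are in m, angles in rad, forces in N, time in s.
With the tool pointing down it reaches from about 0.375 to 0.975 m from the base axis. Payload 3.8 kg.
Tool frame: the origin (TCP) lies midway between the tips of the shut fingers; the grasp point (between the pads) lies 19 mm behind it; z points along the fingers, y is the direction in which the jaws open and shut (so a half turn about z gives the same grasp; the last joint's range is limited). The gripper opens to 85 mm and grips with 20 to 120 N. Pads are 22 mm wide; open, the fingers measure 114 mm over their backs; the gripper's body (76 mm by 85 mm) begins 54 mm behind the grasp point. The pads swing forward as they close: fully open they stand 13 mm farther back than shut.
Start: joints at [-1.197, 0.264, 1.604, -0, 1.274, -0.037], TCP at [0.27, -0.619, 0.209] pointing down, gripper open.
Joint ranges: [-2.63, 2.63], [-0.94, 2.18], [0.31, 2.57], [-1.31, 4.45], [0, 2.66], [-2.55, 2.55]. Speed limits (rad/s): [2.57, 2.57, 3.14, 3.14, 3.14, 3.14].

### API

Orientations are given as a rotation vector (axis times angle).
In Python, from workcell import bot gives the robot as it stands.
- The arm moves only by the shell command python3 -m inch 'ROWS' [FORCE]. ROWS is JSON, a list of rows, each an object of numbers: "dx", "dy", "dz": the shift along the tool's x, y, z in m; "ax", "ay", "az": the turn, a rotation vector about the tool's x, y, z in degrees; "fingers": the opening, from -1 (shut) to 1 (fully open). A call has 1 to 20 rows; each row is the pose to reach, as a shift and turn from the pose measured when the call began, along the tool's axes at that moment; what a row does not reach only later rows make up. A row lasts 1/8 s, in which the tool goes at most 62.5 mm and 10.7 degrees, less where a joint would pass 70% of its speed; a pose out of reach is approached as far as the arm can. A call with a gripper value outside its range is refused whole. The fingers move at their own pace and stop on an object; FORCE is the grip in N (left out, the last holds). Time passes only in rows, so rows that repeat a pose let the fingers close. It gives the time, the measured TCP pose, the force and the opening at its end, in the units of the state.
- bot.read_state(): the state, without advancing time (a new reading comes with each control period).
- bot.read_camera(name): name is "side" or "top" or "wrist"; returns (picture, depth): 384x512x3 uint8, blue, green, red; 384x512 float32, m along the optical axis (not along the pixel's ray), 0 where there is no reading.
- bot.get_calibration(name): a dict with "intrinsics" (3x3 intrinsics, pixels), "view" (4x4, takes a point from world to camera coordinates). Camera axes: x right, y down, z forward; pixel columns grow to the right and rows downward; lengths in m; the calibration is good to about 2 mm. A picture is of the moment at which its call begins: read the wrist's pose just before it. get_calibration takes no time and is no camera call; for the wrist camera it gives the pose at the moment of the call.
- bot.finish_job(): hands the job in, once; it reports no verdict.
Trained networks look in the newest picture that a camera, given by its name, has taken for a name from the list of things; names that differ only in an ending like _2 or _b are one class to them, and where a whole thing is asked for, a point or a joint stands for the part that bears it (a point fixed in the world has none). Each returns a list of dicts, best first, with "p" (0 to 1); they miss things now and then, are a little off and sometimes report something else, mostly with a low value. They report only what shows in the picture. A call takes as long as a camera call. They do not tell look-alikes from the thing itself.
- bot.masks_of(camera, thing): "region" (384x512 bool, what is visible of it) and "box" ([left, top, right, bottom] in pixels, round what is visible of it).
The state is a dict: "time": time; "q": joint angles; "joint_vel": joint speeds; "joint_torque": joint torques, N m; "tool_pos": TCP position; "tcp_rot": TCP orientation; "wrist_force": force on the tool from outside, world axes, zero at the start; "torque": the same for the moment, N m; "width": opening from 0.0 (shut) to 1.0 (fully open).
Only numpy, scipy, OpenCV 4.12 (cv2) and the standard library are available. Lean on these libraries where they do the work, as an engineer would, in place of code of your own. Each camera call takes 0.05 s, during which the arm holds its last target. There are 200 camera calls.

### The job

The carriage of the drilling jig has to be moved on, but queen cages and marking tubes have been left on and in front of it. Sort them out of the way first: both clear marking tubes into the round steel tin, both pine queen cages into the rectangular wooden tray, leaving everything else on the counter where it is. Then take the black knob of the jig's sprung index plunger, pull it straight up as far as it goes and finish while still holding it there, so that the pin stays clear of its hole and I can slide the carriage.

Things in the scene. Friction and masses are not known exactly. Their poses are not given: they have to be found in the camera images.
- jig: drilling jig, fixed; origin at counter height, own y along its length. Dark base 130 mm (x), y -170 to +190; aluminium carriage plate 130 mm (x), y -150 to +90, top 40 mm above the counter. At y = +150 a grey bridge 110 (x) x 30 mm (y), top at 58 mm, carries at its middle a steel barrel 16 mm across, up to 70 mm high, from which the plunger comes. Only the plunger moves.
- plunger: sprung index plunger, upright: origin at the centre of its black knob, a cylinder 24 mm across, 22 mm high, 92 mm above the counter when seated, at (0, +150 mm) in the jig frame; 9 mm steel stem below. Slides straight up 20 mm to a firm stop (seat hole 10 mm deep). The spring pushes it down: about 7 N to start, 14 N at the stop; let go, it snaps back. Its origin rises with it.
- tube_1: clear plastic queen marking tube, lying along its own x; barrel 26 mm round, white square 28 mm collars 4 mm thick at both ends (70 mm over the collars) keep it from rolling; white pusher rod with an 18 mm disc sticks out to x = +50 mm. Origin mid-barrel on the axis: pinch there across own y. About 30 g. This one starts on the carriage.
- tube_2: clear plastic queen marking tube, lying along its own x; barrel 26 mm round, white square 28 mm collars 4 mm thick at both ends (70 mm over the collars) keep it from rolling; white pusher rod with an 18 mm disc sticks out to x = +50 mm. Origin mid-barrel on the axis: pinch there across own y. About 30 g. This one starts on the counter in front of the jig.
- cage_1: plain pine queen cage, a solid flat block 75 x 30 x 18 mm (own x, y, z) with three dark round hollows drawn on its top. Origin at the centre of the block; pinch its 30 mm width across its own y. About 40 g. This one starts on the carriage.
- cage_2: plain pine queen cage, a solid flat block 75 x 30 x 18 mm (own x, y, z) with three dark round hollows drawn on its top. Origin at the centre of the block; pinch its 30 mm width across its own y. About 40 g. This one starts on the counter in front of the jig.
- tin: open round steel tin for the tubes, 170 mm across outside, 164 mm inside, 42 mm high, floor 3 mm thick, fixed to the counter left or right of the jig; origin at the centre of its underside.
- tray: open rectangular wooden tray for the cages, 160 (x) x 150 mm (y), 42 mm high, walls and floor 5 mm, fixed to the counter on the other side; origin at the centre of its underside.
- eyelet_dish: bystander: white ceramic dish of brass eyelets, 60 mm across, 20 mm high, between the two items in front of the jig; origin at the centre of its underside.
- frame_grip: bystander: yellow frame grip lying flat, about 120 x 70 x 20 mm, right far corner.
- block_plane: bystander: small steel block plane, 150 x 45 x 50 mm, beyond the jig.
- marker_pen: bystander: thick white pen, about 108 x 16 x 16 mm, left, between the tin or tray and the jar.
- honey_jar: bystander: amber jar, 68 mm across, 90 mm high, left far corner.
- hive_tool: bystander: flat steel hive tool, 230 x 46 x 18 mm, beyond the jig.
There are look-alikes about, which are no part of the job. Of the things that look like the tray, the largest one is meant.

How it is judged:
On the way, in this order (a step that is already met when the one before it is completed fails the run):
1. both tubes lie in the round tin and both cages in the rectangular tray, let go (horizontal distance between each of tube_1, tube_2 and tin below 0.072 m and height (world z) of each of tube_1, tube_2, cage_1, cage_2 below 0.062 m and linear speed of each of tube_1, tube_2, cage_1, cage_2 below 0.05 m/s and x of cage_1 in the frame of tray between -0.072 and 0.072 m and y of cage_1 in the frame of tray between -0.067 and 0.067 m and x of cage_2 in the frame of tray between -0.072 and 0.072 m and y of cage_2 in the frame of tray between -0.067 and 0.067 m and contact force between the fingers and tube_1 below 0.1 N and contact force between the fingers and tube_2 below 0.1 N and contact force between the fingers and cage_1 below 0.1 N and contact force between the fingers and cage_2 below 0.1 N), for 0.2 s.
2. the fingers have drawn the plunger up out of its hole to its stop (value of joint plunger above 0.016 m and contact force between the fingers and plunger above 2 N), for 0.2 s.
At the end, for the whole second after the job is handed in: the plunger is within 4 mm of its stop (20 mm travel), held by the fingers through the last second; both tubes are in the tin (centre within 72 mm of its axis), both cages in the tray (centre inside its walls), centres below 62 mm, at rest, untouched (all of step 1 and all of step 2); the arm keeps its last pose, push and grip.
It fails at once if a bystander was shifted by more than 30 mm (distance of any of eyelet_dish, frame_grip, block_plane, marker_pen, honey_jar, hive_tool from where it was at the start of the episode above 0.03 m).
It also fails if it takes over 72 s, if anything falls off the work surface, if the arm or the gripper's body presses on something with over 40 N, if the wrist force passes 120 N, or if a joint passes its speed limit or range.

## Working session

There is one attempt and no reset: what is moved stays moved. The work goes in short steps, Python scripts to look and compute and a shell command to move; the robot and the scene stay as the last step left them, time stands still between calls to the robot, and variables do not carry over. Pictures are saved under pics/ and viewed, about 8 in all and at most 12, crops included, and the job is handed in when it is done.

```bash
mkdir -p pics; ls; python3 - <<'E'
from workcell import bot
import cv2,numpy as np
s=bot.read_state();print(s['time'],s['tool_pos'],s['tcp_rot'],s['width'])
for c in('top','side'):
    im,d=bot.read_camera(c);cv2.imwrite(f'pics/{c}0.png',cv2.resize(im,(800,600)) if c=='top' else im)
    np.save(f'{c}_d.npy',d); cv2.imwrite(f'{c}_raw.png',im)
    k=bot.get_calibration(c);print(c,np.round(k['intrinsics'],1).tolist(),np.round(k['view'],3).tolist())
E
```

```text
pics
0.0 [ 0.26926251 -0.61809255  0.2075505 ] [-3.07336376e+00 -6.40265865e-01  5.91206256e-04] 0.9999018083131681
top [[360.4, 0.0, 252.3], [0.0, 360.4, 186.4], [0.0, 0.0, 1.0]] [[-0.024, -1.0, 0.016, 0.072], [-0.997, 0.023, -0.075, 0.515], [0.075, -0.018, -0.997, 1.198], [0.0, 0.0, 0.0, 1.0]]
side [[469.2, 0.0, 263.7], [0.0, 469.2, 185.5], [0.0, 0.0, 1.0]] [[-0.999, -0.042, -0.017, 0.519], [-0.009, 0.554, -0.832, 0.027], [0.044, -0.831, -0.554, 1.372], [0.0, 0.0, 0.0, 1.0]]
```

View pics/top0.png

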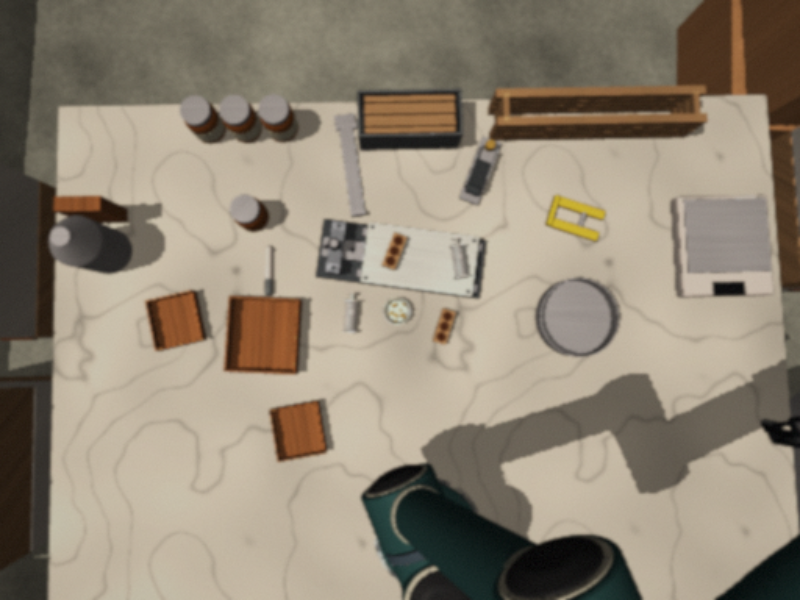

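The top view (800x600) shows the tin at (577,317). Three tray look-alikes are at (264,334), (177,320) and (300,430); the largest, (264,334), should be the tray. Cages are at (395,251) and (445,325), tubes at (460,258) and (352,312), and the dish at (399,310). The jig's bridge end is on the left at about (345,250). Next I'll measure these and confirm with one crop.

```bash
cat > h.py <<'E'
from workcell import bot
import cv2,numpy as np
from scipy.spatial.transform import Rotation as R
def toworld(k,uv,d):
    K,V=np.array(k['intrinsics']),np.array(k['view'])
    p=np.linalg.inv(K)@np.vstack([uv.T,np.ones(len(uv))])*d
    return ((np.linalg.inv(V))@np.vstack([p,np.ones(len(uv))]))[:3].T
def atz(k,uv,z):
    V=np.linalg.inv(np.array(k['view']));r=V[:3,:3]@np.linalg.inv(np.array(k['intrinsics']))@np.vstack([np.atleast_2d(uv).T,np.ones(len(np.atleast_2d(uv)))])
    o=V[:3,3:];return (o+r*(z-o[2])/r[2]).T
def pix(k,p):
    c=(np.array(k['view'])@np.append(p,1))[:3];u=np.array(k['intrinsics'])@c;return u[:2]/u[2]
def measure(c,thing,d,k,n=4,pmin=.2):
    out=[]
    for m in bot.masks_of(c,thing)[:n]:
        if m['p']<pmin: continue
        v,u=np.nonzero(m['region']&(d>0))
        if len(u)<5: continue
        P=toworld(k,np.c_[u,v],d[v,u]);z=np.percentile(P[:,2],[5,50,95])
        (cx,cy),(w,h),a=cv2.minAreaRect(P[:,:2].astype(np.float32))
        if w<h: w,h,a=h,w,a+90
        out.append(m);print(c,thing,'p%.2f'%m['p'],'box',np.round(m['box']).astype(int),'c',np.round([cx,cy],3),'mean',P[:,:2].mean(0).round(3),'wh',np.round([w,h],3),'yaw',round((a+90)%180-90,1),'z',z.round(3))
    return out
E
python3 - <<'E'
from h import *
for c in('top','side'):
    k=bot.get_calibration(c);d=np.load(c+'_d.npy')
    for t in ['jig','plunger','tube_1','cage_1','tin','tray','eyelet_dish'][:7 if c=='top' else 4]: measure(c,t,d,k)
im=cv2.imread('top_raw.png');a=cv2.resize(im[120:310,80:400],(800,475),interpolation=cv2.INTER_CUBIC);cv2.imwrite('pics/crop1.png',a)
E
```

```text
top jig p0.98 box [204 142 311 192] c [0.594 0.044] mean [0.587 0.047] wh [0.362 0.144] yaw 81.6 z [0.011 0.039 0.058]
top plunger p0.61 box [210 151 218 161] c [0.611 0.181] mean [0.61  0.181] wh [0.021 0.021] yaw -17.6 z [0.091 0.102 0.104]
top plunger p0.58 box [142 188 197 240] c [0.433 0.347] mean [0.431 0.345] wh [0.171 0.167] yaw -5.2 z [0.001 0.005 0.042]
top tube_1 p0.72 box [288 155 298 178] c [ 0.582 -0.076] mean [ 0.576 -0.075] wh [0.085 0.025] yaw 5.3 z [0.056 0.064 0.07 ]
top tube_1 p0.45 box [222 189 231 210] c [0.468 0.155] mean [0.466 0.155] wh [0.072 0.025] yaw -5.8 z [0.018 0.025 0.03 ]
top cage_1 p0.74 box [280 198 296 219] c [ 0.44  -0.047] mean [ 0.441 -0.046] wh [0.071 0.032] yaw -19.2 z [0.013 0.017 0.022]
top cage_1 p0.64 box [244 150 261 172] c [0.599 0.059] mean [0.599 0.059] wh [0.073 0.029] yaw -22.5 z [0.053 0.058 0.061]
top tin p0.85 box [345 178 399 228] c [ 0.452 -0.331] mean [ 0.452 -0.337] wh [0.168 0.166] yaw -75.2 z [-0.001  0.003  0.04 ]
top tray p0.88 box [ 95 180 133 226] c [0.469 0.53 ] mean [0.467 0.533] wh [0.117 0.105] yaw 12.1 z [-0.     0
[... 800 characters left out ...]
0.35 ] mean [ 0.673 -0.334] wh [0.14  0.088] yaw 70.8 z [0.004 0.017 0.023]
side tube_1 p0.78 box [230 160 262 167] c [ 0.58  -0.074] mean [ 0.576 -0.07 ] wh [0.083 0.026] yaw 2.8 z [0.049 0.064 0.071]
side tube_1 p0.60 box [262 211 293 230] c [0.478 0.155] mean [0.47  0.161] wh [0.092 0.055] yaw -37.7 z [0.009 0.024 0.031]
side tube_1 p0.38 box [214 267 261 272] c [0.569 0.325] mean [0.568 0.335] wh [0.105 0.032] yaw -3.6 z [0.004 0.014 0.019]
side cage_1 p0.62 box [219 185 248 200] c [0.599 0.058] mean [0.598 0.064] wh [0.078 0.037] yaw -18.4 z [0.045 0.059 0.063]
side cage_1 p0.58 box [277 174 306 191] c [ 0.439 -0.043] mean [ 0.44  -0.039] wh [0.073 0.034] yaw -16.6 z [0.009 0.02  0.024]
```

View pics/crop1.png

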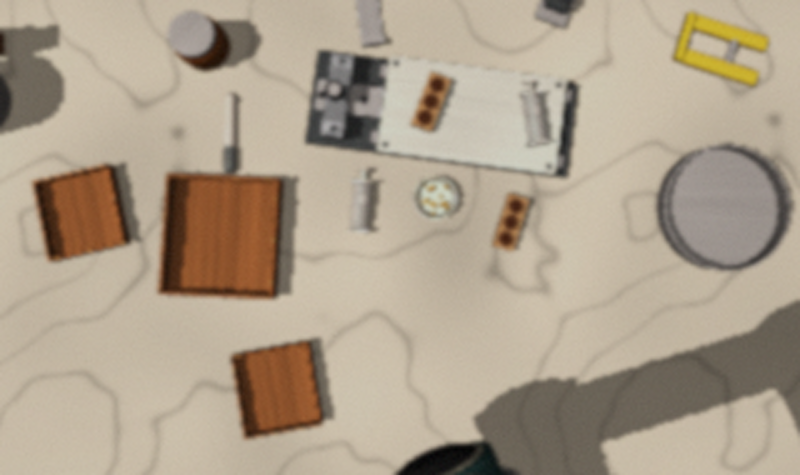

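View pics/side0.png

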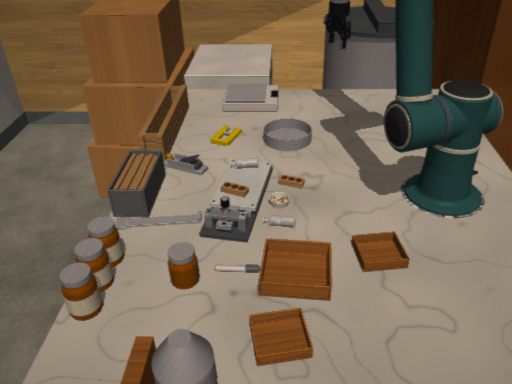

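Tray candidates in crop pixels: (222,235), measured at 166x163 mm, and (82,212) and (278,388), both about 116 mm. The first is the largest and fits 160x150, so it is the tray, centred at about (0.434, 0.347). The crop and the side view confirm this. The plunger knob is at (0.611, 0.182), which agrees with the jig axis. First I'll hover over tube_1.

```bash
cat >> h.py <<'E'
def rel(x,y,z,yaw):
    s=bot.read_state();r=R.from_rotvec(s['tcp_rot']);t=R.from_euler('z',yaw,degrees=True)*R.from_euler('x',180,degrees=True)
    dp=r.inv().apply(np.array([x,y,z])-s['tool_pos']);a=(r.inv()*t).as_rotvec(degrees=True)
    print('t',round(s['time'],2),'pos',np.round(s['tool_pos'],4),'d',dp.round(3),'a',a.round(1),'rows',np.ceil(max(np.linalg.norm(dp)/.0625,np.linalg.norm(a)/10.7)),'w',round(s['width'],2))
def wrist(things,save=None):
    k=bot.get_calibration('wrist');im,d=bot.read_camera('wrist')
    if save: cv2.imwrite('pics/'+save,im)
    for t in things: measure('wrist',t,d,k)
    return k,im,d
E
python3 -c "
from h import *
rel(.575,-.077,.2,4)"
```

```text
t 0.65 pos [ 0.2696 -0.6189  0.2089] d [ 0.496 -0.375  0.009] a [ 0.   0.  19.5] rows 10.0 w 1.0
```

```bash
python3 -m inch '[{"dx":0.496,"dy":-0.375,"dz":0.009,"az":19.5,"fingers":1},{"dx":0.496,"dy":-0.375,"dz":0.009,"az":19.5,"fingers":1},{"dx":0.496,"dy":-0.375,"dz":0.009,"az":19.5,"fingers":1},{"dx":0.496,"dy":-0.375,"dz":0.009,"az":19.5,"fingers":1},{"dx":0.496,"dy":-0.375,"dz":0.009,"az":19.5,"fingers":1},{"dx":0.496,"dy":-0.375,"dz":0.009,"az":19.5,"fingers":1},{"dx":0.496,"dy":-0.375,"dz":0.009,"az":19.5,"fingers":1},{"dx":0.496,"dy":-0.375,"dz":0.009,"az":19.5,"fingers":1},{"dx":0.496,"dy":-0.375,"dz":0.009,"az":19.5,"fingers":1},{"dx":0.496,"dy":-0.375,"dz":0.009,"az":19.5,"fingers":1},{"dx":0.496,"dy":-0.375,"dz":0.009,"az":19.5,"fingers":1},{"dx":0.496,"dy":-0.375,"dz":0.009,"az":19.5,"fingers":1},{"dx":0.496,"dy":-0.375,"dz":0.009,"az":19.5,"fingers":1}]' 30; python3 -c "
from h import *
wrist(['tube_1','cage_1'],'w1.png')
rel(.575,-.077,.044,4)"
```

```text
t 0.8 pos [ 0.2696 -0.6189  0.2089] d [ 0.496 -0.375  0.165] a [ 0.   0.  19.5] rows 11.0 w 1.0invalid input at $[0]: expected keys dx, dy, dz, ax, ay, az, fingers
```

View pics/w1.png

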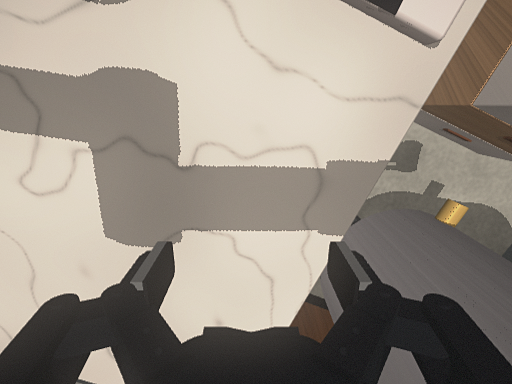

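Each row needs all the keys, so that call was refused and nothing moved. The picture shows only bare counter, with the fingers at (155,270) and (350,270). I'll resend it in full.

```bash
python3 -m inch '[{"dx":0.496,"dy":-0.375,"dz":0.009,"ax":0,"ay":0,"az":19.5,"fingers":1},{"dx":0.496,"dy":-0.375,"dz":0.009,"ax":0,"ay":0,"az":19.5,"fingers":1},{"dx":0.496,"dy":-0.375,"dz":0.009,"ax":0,"ay":0,"az":19.5,"fingers":1},{"dx":0.496,"dy":-0.375,"dz":0.009,"ax":0,"ay":0,"az":19.5,"fingers":1},{"dx":0.496,"dy":-0.375,"dz":0.009,"ax":0,"ay":0,"az":19.5,"fingers":1},{"dx":0.496,"dy":-0.375,"dz":0.009,"ax":0,"ay":0,"az":19.5,"fingers":1},{"dx":0.496,"dy":-0.375,"dz":0.009,"ax":0,"ay":0,"az":19.5,"fingers":1},{"dx":0.496,"dy":-0.375,"dz":0.009,"ax":0,"ay":0,"az":19.5,"fingers":1},{"dx":0.496,"dy":-0.375,"dz":0.009,"ax":0,"ay":0,"az":19.5,"fingers":1},{"dx":0.496,"dy":-0.375,"dz":0.009,"ax":0,"ay":0,"az":19.5,"fingers":1},{"dx":0.496,"dy":-0.375,"dz":0.009,"ax":0,"ay":0,"az":19.5,"fingers":1},{"dx":0.496,"dy":-0.375,"dz":0.009,"ax":0,"ay":0,"az":19.5,"fingers":1}]' 30; python3 -c "
from h import *
wrist(['tube_1','cage_1'],'w2.png')
rel(.575,-.077,.044,4)"
```

```text
time: 2.3
tool_pos: [0.5743, -0.077, 0.1998]
tcp_rot: [3.139, 0.112, -0.001]
wrist_force: [-0.1, 0.4, -0.7]
width: 1.0
wrist tube_1 p0.72 box [  0 116  16 142] c [0.604 0.213] mean [0.612 0.174] wh [0.089 0.031] yaw -83.7 z [0.071 0.089 0.097]
wrist tube_1 p0.64 box [ 69 192  98 254] c [0.475 0.163] mean [0.474 0.152] wh [0.085 0.044] yaw -5.9 z [0.01  0.024 0.028]
wrist tube_1 p0.61 box [236 131 262 207] c [ 0.578 -0.076] mean [ 0.58  -0.076] wh [0.095 0.029] yaw 7.1 z [0.054 0.065 0.068]
wrist cage_1 p0.77 box [206 227 241 279] c [ 0.433 -0.044] mean [ 0.443 -0.045] wh [0.09  0.036] yaw -17.1 z [0.    0.018 0.019]
t 2.45 pos [ 0.574  -0.0783  0.1999] d [ 0.001 -0.001  0.156] a [ 0.   0.  -0.1] rows 3.0 w 1.0
```

View pics/w2.png

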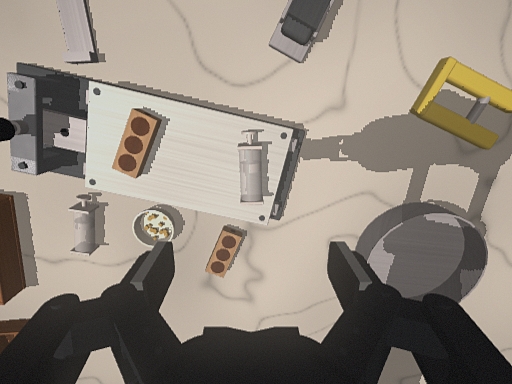

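The wrist view shows the whole scene: tube_1's collars at (250,143) and (252,201), tube_2's at (84,200) and (84,250). cage_1's corners are about (137,108) (160,120) (137,177) (112,167), and cage_2's (222,225) (245,234) (229,278) (206,270). All of this fits the top view. I'll refine the positions from these pixels.

```bash
python3 - <<'E'
from h import *
k=bot.get_calibration('wrist')
def two(n,a,b,z):
    P=atz(k,np.array([a,b],float),z);v=P[1]-P[0];print(n,P.mean(0).round(4),'len',np.linalg.norm(v[:2]).round(3),'yaw',np.degrees(np.arctan2(v[1],v[0])).round(1),P.round(3).tolist())
two('t1',(252,201),(250,145),.056);two('t2',(84,250),(84,201),.016)
two('c1',(124.5,172),(148.5,114),.058);two('c2',(217.5,274),(233.5,229.5),.018)
E
```

```text
t1 [ 0.5743 -0.0782  0.056 ] len 0.069 yaw 5.9 [[0.54, -0.082, 0.056], [0.608, -0.075, 0.056]]
t2 [0.4703 0.1547 0.016 ] len 0.079 yaw -7.1 [[0.431, 0.16, 0.016], [0.509, 0.15, 0.016]]
c1 [0.601  0.0551 0.058 ] len 0.075 yaw -24.9 [[0.567, 0.071, 0.058], [0.635, 0.039, 0.058]]
c2 [ 0.4428 -0.0492  0.018 ] len 0.079 yaw -15.1 [[0.405, -0.039, 0.018], [0.481, -0.06, 0.018]]
```

```bash
python3 -m inch '[{"dx":0,"dy":-0.001,"dz":0.06,"ax":0,"ay":0,"az":-1.5,"fingers":0.4},{"dx":0,"dy":-0.001,"dz":0.12,"ax":0,"ay":0,"az":-1.5,"fingers":0.4},{"dx":0,"dy":-0.001,"dz":0.156,"ax":0,"ay":0,"az":-1.5,"fingers":0.4},{"dx":0,"dy":-0.001,"dz":0.156,"ax":0,"ay":0,"az":-1.5,"fingers":0.4},{"dx":0,"dy":-0.001,"dz":0.156,"ax":0,"ay":0,"az":-1.5,"fingers":-1},{"dx":0,"dy":-0.001,"dz":0.156,"ax":0,"ay":0,"az":-1.5,"fingers":-1},{"dx":0,"dy":-0.001,"dz":0.156,"ax":0,"ay":0,"az":-1.5,"fingers":-1},{"dx":0,"dy":-0.001,"dz":0.156,"ax":0,"ay":0,"az":-1.5,"fingers":-1},{"dx":0,"dy":-0.001,"dz":0.1,"ax":0,"ay":0,"az":-1.5,"fingers":-1},{"dx":0,"dy":-0.001,"dz":0.03,"ax":0,"ay":0,"az":-1.5,"fingers":-1},{"dx":0,"dy":-0.001,"dz":0.03,"ax":0,"ay":0,"az":-1.5,"fingers":-1}]' 25; python3 -c "
from h import *
rel(.445,-.301,.15,0);rel(.445,-.301,.015,0)"
```

```text
time: 3.82
tool_pos: [0.5782, -0.078, 0.1769]
tcp_rot: [3.135, 0.149, 0.018]
wrist_force: [0.3, -0.1, 0.1]
width: 0.002
t 3.83 pos [ 0.5782 -0.078   0.1769] d [-0.154  0.209  0.026] a [ 0.2 -0.7  5.4] rows 5.0 w 0.0
t 3.83 pos [ 0.5782 -0.078   0.1769] d [-0.156  0.209  0.161] a [ 0.2 -0.7  5.4] rows 5.0 w 0.0
```

The gripper shut on nothing, so I'll look.

```bash
python3 -c "
from h import *
wrist(['tube_1'],'w3.png')"
```

```text
wrist tube_1 p0.87 box [ 51 198  84 266] c [0.464 0.165] mean [0.474 0.153] wh [0.107 0.045] yaw -5.6 z [0.003 0.023 0.028]
wrist tube_1 p0.55 box [234 139 260 221] c [ 0.576 -0.076] mean [ 0.581 -0.075] wh [0.098 0.029] yaw 7.5 z [0.051 0.065 0.068]
```

View pics/w3.png

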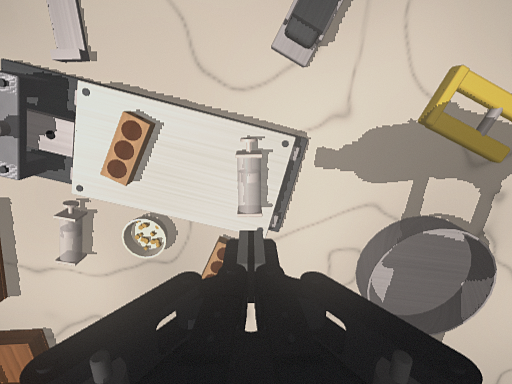

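The tube hasn't moved, so I lifted before the slow fingers had closed. I'll retry with a longer close and check the width before lifting.

```bash
python3 -c "
from h import *
rel(.574,-.077,.044,5.5)"; python3 -m inch '[{"dx":-0.003,"dy":-0.001,"dz":0,"ax":0,"ay":0,"az":0,"fingers":0.4},{"dx":-0.003,"dy":-0.001,"dz":0,"ax":0,"ay":0,"az":0,"fingers":0.4},{"dx":-0.003,"dy":-0.001,"dz":0,"ax":0,"ay":0,"az":0,"fingers":0.4},{"dx":-0.003,"dy":-0.001,"dz":0,"ax":0,"ay":0,"az":0,"fingers":0.4}]' 25;  python3 -c "
from h import *
rel(.574,-.077,.044,5.5)"
```

```text
t 3.92 pos [ 0.5753 -0.0775  0.1723] d [-0.002 -0.001  0.128] a [ 0.1 -0.2 -0.1] rows 3.0 w 0.0
time: 4.42
tool_pos: [0.5718, -0.0767, 0.1715]
tcp_rot: [3.137, 0.149, 0.004]
wrist_force: [0.8, -0.3, -0.7]
width: 0.699
t 4.42 pos [ 0.5718 -0.0767  0.1715] d [0.002 0.    0.127] a [ 0.1 -0.2 -0.1] rows 3.0 w 0.7
```

```bash
python3 -m inch '[{"dx":0.002,"dy":0,"dz":0.06,"ax":0,"ay":0,"az":0,"fingers":0.4},{"dx":0.002,"dy":0,"dz":0.11,"ax":0,"ay":0,"az":0,"fingers":0.4},{"dx":0.002,"dy":0,"dz":0.127,"ax":0,"ay":0,"az":0,"fingers":0.4},{"dx":0.002,"dy":0,"dz":0.127,"ax":0,"ay":0,"az":0,"fingers":0.4},{"dx":0.002,"dy":0,"dz":0.127,"ax":0,"ay":0,"az":0,"fingers":0.4}]' 25;  python3 -c "
from h import *
rel(.574,-.077,.044,5.5)"
```

```text
time: 5.05
tool_pos: [0.5764, -0.077, 0.0468]
tcp_rot: [3.136, 0.149, 0.011]
wrist_force: [0.1, 0.2, 0.2]
width: 0.701
t 5.05 pos [ 0.5764 -0.077   0.0468] d [-0.002 -0.     0.003] a [ 0.1 -0.4 -0.1] rows 1.0 w 0.7
```

```bash
python3 -m inch '[{"dx":-0.002,"dy":0,"dz":0.003,"ax":0,"ay":0,"az":0,"fingers":-1},{"dx":-0.002,"dy":0,"dz":0.003,"ax":0,"ay":0,"az":0,"fingers":-1},{"dx":-0.002,"dy":0,"dz":0.003,"ax":0,"ay":0,"az":0,"fingers":-1},{"dx":-0.002,"dy":0,"dz":0.003,"ax":0,"ay":0,"az":0,"fingers":-1},{"dx":-0.002,"dy":0,"dz":0.003,"ax":0,"ay":0,"az":0,"fingers":-1},{"dx":-0.002,"dy":0,"dz":0.003,"ax":0,"ay":0,"az":0,"fingers":-1}]' 25; python3 -c "
from h import *
wrist(['tube_1'],'w4.png')"
```

```text
time: 5.8
tool_pos: [0.575, -0.0773, 0.0446]
tcp_rot: [3.136, 0.149, 0.012]
wrist_force: [-0.4, 0.8, 5.4]
width: 0.003
wrist tube_1 p0.67 box [222 154 271 240] c [ 0.6   -0.073] mean [ 0.602 -0.073] wh [0.05  0.031] yaw 2.8 z [0.049 0.064 0.068]
```

View pics/w4.png

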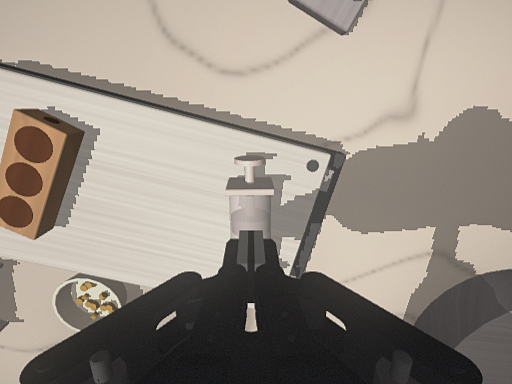

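```bash
python3 - <<'E'
from h import *
s=bot.read_state();print(s['time'],s['tool_pos'],s['width'],s['wrist_force'])
k=bot.get_calibration('wrist');im,d=bot.read_camera('wrist')
print('cam pos',np.linalg.inv(k['view'])[:3,3])
print('tcp pix',pix(k,s['tool_pos']),'19mm up',pix(k,s['tool_pos']+[0,0,.019]))
for uv in [(244,235),(256,235),(247,245),(258,245),(250,260),(244,270),(250,225),(250,200),(235,230),(300,200)]:
    print(uv,toworld(k,np.array([uv],float),d[uv[1],uv[0]]).round(4))
c=bot.read_camera('side');cv2.imwrite('pics/s2.png',cv2.resize(c[0][110:240,180:340],(800,650*1),interpolation=cv2.INTER_CUBIC)[:600])
E
```

```text
5.9 [ 0.5749345  -0.07723649  0.04457167] 0.004028343357486371 [-0.41193666  0.32910417  5.19921861]
cam pos [ 0.65389975 -0.06893349  0.21000695]
tcp pix [251.37428121 227.93412971] 19mm up [251.51100374 241.50714621]
(244, 235) [[ 0.5854 -0.072   0.0763]]
(256, 235) [[ 0.5866 -0.0785  0.0775]]
(247, 245) [[ 0.586  -0.0737  0.0882]]
(258, 245) [[ 0.5866 -0.0793  0.0882]]
(250, 260) [[ 0.5852 -0.0754  0.1006]]
(244, 270) [[ 0.5868 -0.0726  0.1113]]
(250, 225) [[ 0.587  -0.0752  0.0661]]
(250, 200) [[ 0.6029 -0.0737  0.0671]]
(235, 230) [[ 0.5815 -0.0666  0.0632]]
(300, 200) [[ 0.5963 -0.1083  0.0395]]
```

View pics/s2.png

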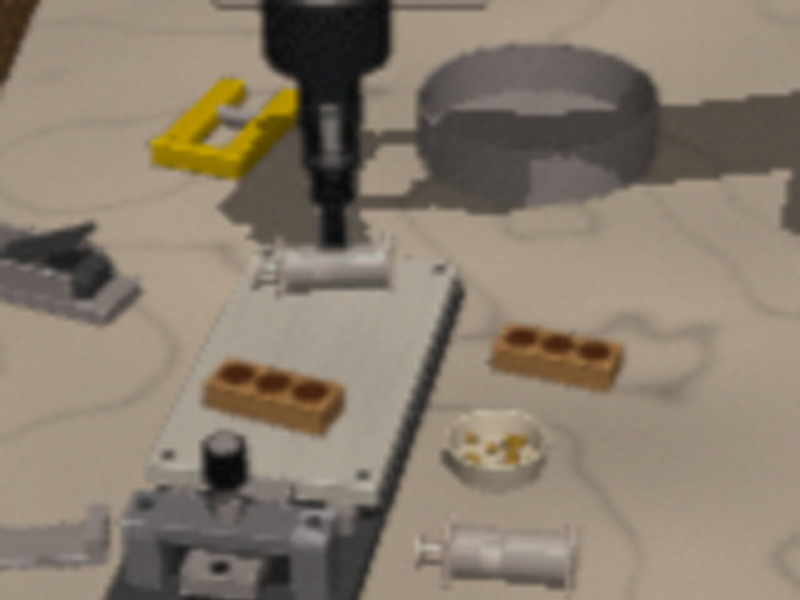

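The side crop shows the shut fingertips resting on top of tube_1, around (335,245), with about 5 N upward. So the tips aren't where the reported TCP says they are. I'll lift and measure the real tip height.

```bash
python3 -m inch '[{"dx":0,"dy":0,"dz":-0.04,"ax":0,"ay":0,"az":0,"fingers":-1},{"dx":0,"dy":0,"dz":-0.04,"ax":0,"ay":0,"az":0,"fingers":-1},{"dx":0,"dy":0,"dz":-0.04,"ax":0,"ay":0,"az":0,"fingers":-1}]'; python3 - <<'E'
from h import *
s=bot.read_state();print(s['tool_pos'],s['width'],s['wrist_force'])
k=bot.get_calibration('wrist');im,d=bot.read_camera('wrist')
T=R.from_rotvec(s['tcp_rot'])
for c in (245,257):
  for r in range(205,262,4):
    p=toworld(k,np.array([[c,r]],float),d[r,c])[0];print(c,r,p.round(3),T.inv().apply(p-s['tool_pos']).round(3))
sd=bot.read_camera('side')[1];ks=bot.get_calibration('side')
u,v=pix(ks,s['tool_pos']);print('side tcp pix',u,v,'depth there',sd[int(round(v)),int(round(u))])
for r in range(int(v)-25,int(v)+10,3):
    p=toworld(ks,np.array([[round(u),r]],float),sd[r,int(round(u))])[0];print(r,T.inv().apply(p-s['tool_pos']).round(3))
E
```

```text
time: 6.38
tool_pos: [0.5742, -0.0772, 0.084]
tcp_rot: [3.136, 0.149, 0.011]
wrist_force: [0.1, -0.3, -0.8]
width: 0.003
[ 0.5742144  -0.07717913  0.08403224] 0.0025655481287170387 [ 0.12212933 -0.33768985 -0.79691274]
245 205 [ 0.584 -0.072  0.067] [ 0.01  -0.005  0.017]
245 209 [ 0.581 -0.072  0.066] [ 0.007 -0.005  0.018]
245 213 [ 0.577 -0.072  0.067] [ 0.004 -0.005  0.018]
245 217 [ 0.574 -0.072  0.065] [-0.    -0.005  0.019]
245 221 [ 0.571 -0.073  0.067] [-0.003 -0.005  0.017]
245 225 [ 0.568 -0.073  0.067] [-0.006 -0.005  0.017]
245 229 [ 0.565 -0.073  0.067] [-0.009 -0.005  0.017]
245 233 [ 0.585 -0.072  0.114] [ 0.012 -0.004 -0.03 ]
245 237 [ 0.585 -0.072  0.119] [ 0.011 -0.004 -0.035]
245 241 [ 0.585 -0.073  0.124] [ 0.012 -0.003 -0.04 ]
245 245 [ 0.585 -0.073  0.128] [ 0.012 -0.003 -0.044]
245 249 [ 0.585 -0.073  0.131] [ 0.011 -0.003 -0.047]
245 253 [ 0.585 -0.073  0.135] [ 0.012 -0.003 -0.051]
245 257 [ 0.585 -0.073  0.139] [ 0.012 -0.003 -0.055]
245 261 [ 0.586 -0.073  0.143] [ 0.012 -0.003 -0.059]
257 205 [ 0.584 -0.08   0.064] [0.009 0.004 0.02 ]
257 209 [ 0.581 -0.0
[... 419 characters left out ...]
86 -0.079  0.123] [ 0.012  0.003 -0.039]
257 245 [ 0.586 -0.079  0.127] [ 0.012  0.003 -0.043]
257 249 [ 0.585 -0.079  0.131] [ 0.011  0.003 -0.047]
257 253 [ 0.586 -0.079  0.136] [ 0.012  0.003 -0.052]
257 257 [ 0.586 -0.078  0.139] [ 0.012  0.002 -0.055]
257 261 [ 0.586 -0.078  0.143] [ 0.012  0.002 -0.059]
side tcp pix 246.3246595927782 155.24364115934702 depth there 1.5788633
130 [-0.001 -0.056 -0.113]
133 [-0.001 -0.055 -0.103]
136 [-0.001 -0.028 -0.08 ]
139 [-0.001 -0.007 -0.059]
142 [-0.    -0.012 -0.051]
145 [-0.    -0.002 -0.036]
148 [ 0.    -0.001 -0.025]
151 [-0.     0.164  0.078]
154 [0.    0.146 0.079]
157 [0.001 0.126 0.079]
160 [ 0.001 -0.001  0.016]
163 [ 0.002 -0.015  0.018]
```

Two cameras and the contact agree: the real shut fingertips sit about 23.5 mm behind the reported TCP. That differs from the description, which puts the TCP at the tips. I'll aim the TCP 23 mm lower from here on and watch the wrist force.

```bash
python3 -m inch '[{"dx":0,"dy":0,"dz":-0.01,"ax":0,"ay":0,"az":0,"fingers":0.4},{"dx":0,"dy":0,"dz":-0.01,"ax":0,"ay":0,"az":0,"fingers":0.4},{"dx":0,"dy":0,"dz":-0.01,"ax":0,"ay":0,"az":0,"fingers":0.4},{"dx":0,"dy":0,"dz":-0.01,"ax":0,"ay":0,"az":0,"fingers":0.4},{"dx":0,"dy":0,"dz":0.03,"ax":0,"ay":0,"az":0,"fingers":0.4},{"dx":0,"dy":0,"dz":0.062,"ax":0,"ay":0,"az":0,"fingers":0.4},{"dx":0,"dy":0,"dz":0.062,"ax":0,"ay":0,"az":0,"fingers":0.4},{"dx":0,"dy":0,"dz":0.062,"ax":0,"ay":0,"az":0,"fingers":-1},{"dx":0,"dy":0,"dz":0.062,"ax":0,"ay":0,"az":0,"fingers":-1},{"dx":0,"dy":0,"dz":0.062,"ax":0,"ay":0,"az":0,"fingers":-1},{"dx":0,"dy":0,"dz":0.062,"ax":0,"ay":0,"az":0,"fingers":-1},{"dx":0,"dy":0,"dz":0.062,"ax":0,"ay":0,"az":0,"fingers":-1}]' 25; python3 -c "
from h import *
rel(.445,-.301,.13,0);rel(.445,-.301,-.012,0)"
```

```text
time: 7.98
tool_pos: [0.5755, -0.0774, 0.0231]
tcp_rot: [3.136, 0.149, 0.014]
wrist_force: [-1.0, -0.1, 6.5]
width: 0.295
t 7.97 pos [ 0.5755 -0.0774  0.0231] d [-0.15   0.211 -0.108] a [ 0.1 -0.5  5.4] rows 5.0 w 0.29
t 7.97 pos [ 0.5755 -0.0774  0.0231] d [-0.151  0.21   0.034] a [ 0.1 -0.5  5.4] rows 5.0 w 0.29
```

```bash
python3 -m inch '[{"dx":0,"dy":0,"dz":-0.06,"ax":0,"ay":0,"az":0,"fingers":-1},{"dx":-0.03,"dy":0.04,"dz":-0.1,"ax":0,"ay":0,"az":0,"fingers":-1},{"dx":-0.15,"dy":0.211,"dz":-0.1,"ax":0,"ay":0,"az":5.4,"fingers":-1},{"dx":-0.15,"dy":0.211,"dz":-0.1,"ax":0,"ay":0,"az":5.4,"fingers":-1},{"dx":-0.15,"dy":0.211,"dz":-0.1,"ax":0,"ay":0,"az":5.4,"fingers":-1},{"dx":-0.15,"dy":0.211,"dz":-0.1,"ax":0,"ay":0,"az":5.4,"fingers":-1},{"dx":-0.15,"dy":0.211,"dz":-0.06,"ax":0,"ay":0,"az":5.4,"fingers":-1},{"dx":-0.15,"dy":0.211,"dz":0,"ax":0,"ay":0,"az":5.4,"fingers":-1},{"dx":-0.15,"dy":0.211,"dz":0.031,"ax":0,"ay":0,"az":5.4,"fingers":-1},{"dx":-0.15,"dy":0.211,"dz":0.033,"ax":0,"ay":0,"az":5.4,"fingers":-1},{"dx":-0.15,"dy":0.211,"dz":0.033,"ax":0,"ay":0,"az":5.4,"fingers":-0.05},{"dx":-0.15,"dy":0.211,"dz":0.033,"ax":0,"ay":0,"az":5.4,"fingers":-0.05},{"dx":-0.15,"dy":0.211,"dz":-0.02,"ax":0,"ay":0,"az":5.4,"fingers":-0.05},{"dx":-0.15,"dy":0.211,"dz":-0.08,"ax":0,"ay":0,"az":5.4,"fingers":-0.05},{"dx":-0.15,"dy":0.211,"dz":-0.1,"ax":0,"ay":0,"az":5.4,"fingers":-0.05}]' ; python3 -c "
from h import *
wrist(['tube_1','tin'],'w5.png')
rel(.4703,.155,.1,-6.5)"
```

```text
time: 9.85
tool_pos: [0.4486, -0.3038, 0.1292]
tcp_rot: [3.133, 0.001, 0.027]
wrist_force: [-0.6, 0.5, -1.1]
width: 0.476
wrist tube_1 p0.90 box [231 140 261 223] c [ 0.447 -0.299] mean [ 0.451 -0.3  ] wh [0.098 0.029] yaw -0.1 z [0.016 0.028 0.031]
wrist tin p0.92 box [191  97 366 263] c [ 0.452 -0.342] mean [ 0.453 -0.337] wh [0.191 0.171] yaw 83.1 z [0.002 0.003 0.041]
t 10.0 pos [ 0.4469 -0.3026  0.1253] d [ 0.024 -0.458  0.023] a [ 0.3 -0.8  6.6] rows 8.0 w 0.47
```

View pics/w5.png

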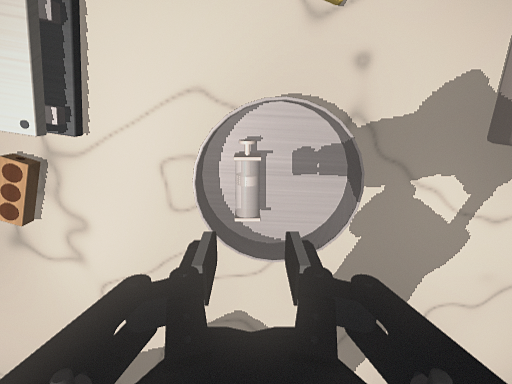

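tube_1 lies in the tin at (247,185). Next is tube_2.

```bash
python3 -m inch '[{"dx":0.024,"dy":-0.458,"dz":0.023,"ax":0,"ay":0,"az":6.6,"fingers":0.4},{"dx":0.024,"dy":-0.458,"dz":0.023,"ax":0,"ay":0,"az":6.6,"fingers":0.4},{"dx":0.024,"dy":-0.458,"dz":0.023,"ax":0,"ay":0,"az":6.6,"fingers":0.4},{"dx":0.024,"dy":-0.458,"dz":0.023,"ax":0,"ay":0,"az":6.6,"fingers":0.4},{"dx":0.024,"dy":-0.458,"dz":0.023,"ax":0,"ay":0,"az":6.6,"fingers":0.4},{"dx":0.024,"dy":-0.458,"dz":0.023,"ax":0,"ay":0,"az":6.6,"fingers":0.4},{"dx":0.024,"dy":-0.458,"dz":0.023,"ax":0,"ay":0,"az":6.6,"fingers":0.4},{"dx":0.024,"dy":-0.458,"dz":0.023,"ax":0,"ay":0,"az":6.6,"fingers":0.4},{"dx":0.024,"dy":-0.458,"dz":0.023,"ax":0,"ay":0,"az":6.6,"fingers":0.4},{"dx":0.024,"dy":-0.458,"dz":0.023,"ax":0,"ay":0,"az":6.6,"fingers":0.4},{"dx":0.024,"dy":-0.458,"dz":0.023,"ax":0,"ay":0,"az":6.6,"fingers":0.4}]' ; python3 -c "
from h import *
k,im,d=wrist(['tube_2'],'w6.png');np.save('w6d.npy',d)
s=bot.read_state()
for p in ([.4703,.1547,.016],):print(pix(k,p))
rel(.4703,.155,-.018,-6.5)"
```

```text
time: 11.38
tool_pos: [0.4704, 0.1541, 0.0997]
tcp_rot: [3.131, -0.182, 0.02]
wrist_force: [1.0, -0.2, 0.1]
width: 0.699
wrist tube_2 p0.61 box [234 140 261 234] c [0.466 0.156] mean [0.472 0.156] wh [0.1  0.03] yaw -7.3 z [0.    0.025 0.028]
wrist tube_2 p0.24 box [321   1 395  74] c [0.59 0.06] mean [0.586 0.067] wh [0.056 0.037] yaw -22.2 z [0.046 0.058 0.059]
[250.39527114 191.02592168]
t 11.47 pos [0.4707 0.1543 0.1   ] d [-0.002 -0.001  0.118] a [ 0.2 -0.8 -0.1] rows 2.0 w 0.7
```

View pics/w6.png

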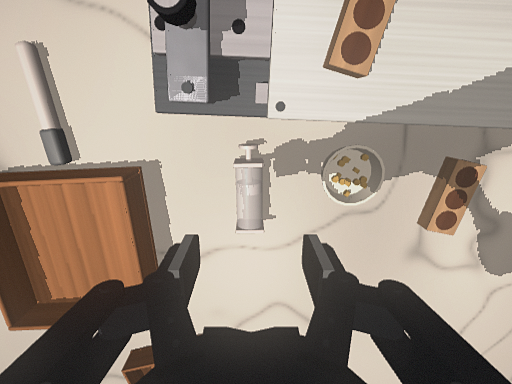

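tube_2 lies between the jaws, from (249,162) to (249,231), and the dish is clear at (352,175).

```bash
python3 -m inch '[{"dx":-0.003,"dy":-0.001,"dz":0.06,"ax":0,"ay":0,"az":0,"fingers":0.4},{"dx":-0.003,"dy":-0.001,"dz":0.11,"ax":0,"ay":0,"az":0,"fingers":0.4},{"dx":-0.003,"dy":-0.001,"dz":0.117,"ax":0,"ay":0,"az":0,"fingers":0.4},{"dx":-0.003,"dy":-0.001,"dz":0.117,"ax":0,"ay":0,"az":0,"fingers":0.4},{"dx":-0.003,"dy":-0.001,"dz":0.117,"ax":0,"ay":0,"az":0,"fingers":-1},{"dx":-0.003,"dy":-0.001,"dz":0.117,"ax":0,"ay":0,"az":0,"fingers":-1},{"dx":-0.003,"dy":-0.001,"dz":0.117,"ax":0,"ay":0,"az":0,"fingers":-1},{"dx":-0.003,"dy":-0.001,"dz":0.117,"ax":0,"ay":0,"az":0,"fingers":-1},{"dx":-0.003,"dy":-0.001,"dz":0.117,"ax":0,"ay":0,"az":0,"fingers":-1},{"dx":-0.003,"dy":-0.001,"dz":0.06,"ax":0,"ay":0,"az":0,"fingers":-1},{"dx":-0.003,"dy":-0.001,"dz":0,"ax":0,"ay":0,"az":0,"fingers":-1},{"dx":-0.003,"dy":-0.001,"dz":0,"ax":0,"ay":0,"az":0,"fingers":-1}]' ; python3 -c "
from h import *
rel(.445,-.367,.1,0);rel(.445,-.367,-.011,0)"
```

```text
time: 12.98
tool_pos: [0.4733, 0.1573, 0.107]
tcp_rot: [3.136, -0.182, 0.042]
wrist_force: [0.2, 0.1, -0.6]
width: 0.291
t 12.97 pos [0.4733 0.1573 0.107 ] d [0.032 0.524 0.007] a [ 0.  -1.5 -6.6] rows 9.0 w 0.29
t 12.97 pos [0.4733 0.1573 0.107 ] d [0.029 0.524 0.118] a [ 0.  -1.5 -6.6] rows 9.0 w 0.29
```

```bash
python3 -m inch '[{"dx":0.032,"dy":0.524,"dz":0.007,"ax":0,"ay":-1.5,"az":-6.6,"fingers":-1},{"dx":0.032,"dy":0.524,"dz":0.007,"ax":0,"ay":-1.5,"az":-6.6,"fingers":-1},{"dx":0.032,"dy":0.524,"dz":0.007,"ax":0,"ay":-1.5,"az":-6.6,"fingers":-1},{"dx":0.032,"dy":0.524,"dz":0.007,"ax":0,"ay":-1.5,"az":-6.6,"fingers":-1},{"dx":0.032,"dy":0.524,"dz":0.007,"ax":0,"ay":-1.5,"az":-6.6,"fingers":-1},{"dx":0.032,"dy":0.524,"dz":0.007,"ax":0,"ay":-1.5,"az":-6.6,"fingers":-1},{"dx":0.032,"dy":0.524,"dz":0.007,"ax":0,"ay":-1.5,"az":-6.6,"fingers":-1},{"dx":0.032,"dy":0.524,"dz":0.007,"ax":0,"ay":-1.5,"az":-6.6,"fingers":-1},{"dx":0.032,"dy":0.524,"dz":0.007,"ax":0,"ay":-1.5,"az":-6.6,"fingers":-1},{"dx":0.032,"dy":0.524,"dz":0.007,"ax":0,"ay":-1.5,"az":-6.6,"fingers":-1},{"dx":0.032,"dy":0.524,"dz":0.007,"ax":0,"ay":-1.5,"az":-6.6,"fingers":-1},{"dx":0.03,"dy":0.524,"dz":0.06,"ax":0,"ay":-1.5,"az":-6.6,"fingers":-1},{"dx":0.029,"dy":0.524,"dz":0.11,"ax":0,"ay":-1.5,"az":-6.6,"fingers":-1},{"dx":0.029,"dy":0.524,"dz":0.118,"ax":0,"ay":-1.5,"az":-6.6,"fingers":-1},{"dx":0.029,"dy":0.524,"dz":0.118,"ax":0,"ay":-1.5,"az":-6.6,"fingers":-0.05},{"dx":0.029,"dy":0.524,"dz":0.118,"ax":0,"ay":-1.5,"az":-6.6,"fingers":-0.05},{"dx":0.029,"dy":0.524,"dz":0.07,"ax":0,"ay":-1.5,"az":-6.6,"fingers":-0.05},{"dx":0.029,"dy":0.524,"dz":0.007,"ax":0,"ay":-1.5,"az":-6.6,"fingers":-0.05},{"dx":0.029,"dy":0.524,"dz":0.007,"ax":0,"ay":-1.5,"az":-6.6,"fingers":-0.05}]' ; python3 -c "
from h import *
wrist(['tube_1','tin'],'w7.png')
rel(.4428,-.048,.1,-17)"
```

```text
time: 15.35
tool_pos: [0.4461, -0.3699, 0.1078]
tcp_rot: [3.132, -0.0, 0.017]
wrist_force: [-0.2, 0.7, -0.5]
width: 0.476
wrist tube_1 p0.78 box [227 143 257 234] c [ 0.438 -0.361] mean [ 0.444 -0.362] wh [0.099 0.029] yaw 0.2 z [0.013 0.028 0.031]
wrist tube_1 p0.64 box [160 141 198 231] c [ 0.446 -0.298] mean [ 0.451 -0.303] wh [0.098 0.033] yaw -0.1 z [0.017 0.028 0.031]
wrist tin p0.74 box [113  90 300 273] c [ 0.439 -0.324] mean [ 0.457 -0.326] wh [0.201 0.192] yaw 23.2 z [0.002 0.003 0.042]
t 15.5 pos [ 0.4416 -0.3661  0.1003] d [ 0.001 -0.318  0.   ] a [ 0. -0. 17.] rows 6.0 w 0.48
```

Both tubes measure as flat on the tin floor (tops at 31 mm, about 35 mm either side of the tin centre). Next, cage_2.

```bash
python3 -m inch '[{"dx":0.001,"dy":-0.318,"dz":0,"ax":0,"ay":0,"az":17,"fingers":0.4},{"dx":0.001,"dy":-0.318,"dz":0,"ax":0,"ay":0,"az":17,"fingers":0.4},{"dx":0.001,"dy":-0.318,"dz":0,"ax":0,"ay":0,"az":17,"fingers":0.4},{"dx":0.001,"dy":-0.318,"dz":0,"ax":0,"ay":0,"az":17,"fingers":0.4},{"dx":0.001,"dy":-0.318,"dz":0,"ax":0,"ay":0,"az":17,"fingers":0.4},{"dx":0.001,"dy":-0.318,"dz":0,"ax":0,"ay":0,"az":17,"fingers":0.4},{"dx":0.001,"dy":-0.318,"dz":0,"ax":0,"ay":0,"az":17,"fingers":0.4},{"dx":0.001,"dy":-0.318,"dz":0,"ax":0,"ay":0,"az":17,"fingers":0.4},{"dx":0.001,"dy":-0.318,"dz":0,"ax":0,"ay":0,"az":17,"fingers":0.4}]' ; python3 -c "
from h import *
k,im,d=wrist(['cage_2'])
rel(.4428,-.048,-.02,-17)"
```

```text
time: 16.62
tool_pos: [0.4427, -0.0494, 0.0999]
tcp_rot: [3.106, -0.468, 0.0]
wrist_force: [1.0, 0.4, 0.0]
width: 0.7
wrist cage_2 p0.81 box [231 154 264 230] c [ 0.439 -0.046] mean [ 0.443 -0.046] wh [0.076 0.03 ] yaw -18.3 z [0.016 0.018 0.019]
wrist cage_2 p0.62 box [  3   2  77 104] c [0.6   0.067] mean [0.596 0.057] wh [0.072 0.047] yaw -22.5 z [0.043 0.058 0.059]
t 16.73 pos [ 0.4427 -0.0492  0.1001] d [-0.    -0.001  0.12 ] a [ 0.  -0.  -0.1] rows 2.0 w 0.7
```

```bash
python3 -m inch '[{"dx":-0.003,"dy":-0.0025,"dz":0.06,"ax":0,"ay":0,"az":1.3,"fingers":0.4},{"dx":-0.003,"dy":-0.0025,"dz":0.11,"ax":0,"ay":0,"az":1.3,"fingers":0.4},{"dx":-0.003,"dy":-0.0025,"dz":0.12,"ax":0,"ay":0,"az":1.3,"fingers":0.4},{"dx":-0.003,"dy":-0.0025,"dz":0.12,"ax":0,"ay":0,"az":1.3,"fingers":0.4},{"dx":-0.003,"dy":-0.0025,"dz":0.12,"ax":0,"ay":0,"az":1.3,"fingers":-1},{"dx":-0.003,"dy":-0.0025,"dz":0.12,"ax":0,"ay":0,"az":1.3,"fingers":-1},{"dx":-0.003,"dy":-0.0025,"dz":0.12,"ax":0,"ay":0,"az":1.3,"fingers":-1},{"dx":-0.003,"dy":-0.0025,"dz":0.12,"ax":0,"ay":0,"az":1.3,"fingers":-1},{"dx":-0.003,"dy":-0.0025,"dz":0.12,"ax":0,"ay":0,"az":1.3,"fingers":-1},{"dx":-0.003,"dy":-0.0025,"dz":0.06,"ax":0,"ay":0,"az":1.3,"fingers":-1},{"dx":-0.003,"dy":-0.0025,"dz":0,"ax":0,"ay":0,"az":1.3,"fingers":-1},{"dx":-0.003,"dy":-0.0025,"dz":0,"ax":0,"ay":0,"az":1.3,"fingers":-1}]' ; python3 -c "
from h import *
rel(.436,.375,.1,-4);rel(.436,.375,-.012,-4)"
```

```text
time: 18.23
tool_pos: [0.4461, -0.0467, 0.1067]
tcp_rot: [3.101, -0.503, 0.022]
wrist_force: [0.6, 0.3, -1.5]
width: 0.345
t 18.23 pos [ 0.4461 -0.0467  0.1067] d [-0.143 -0.397  0.005] a [ -0.   -0.8 -14.4] rows 7.0 w 0.35
t 18.23 pos [ 0.4461 -0.0467  0.1067] d [-0.145 -0.397  0.117] a [ -0.   -0.8 -14.4] rows 8.0 w 0.35
```

```bash
python3 -m inch '[{"dx":-0.143,"dy":-0.397,"dz":0.005,"ax":0,"ay":-0.8,"az":-14.4,"fingers":-1},{"dx":-0.143,"dy":-0.397,"dz":0.005,"ax":0,"ay":-0.8,"az":-14.4,"fingers":-1},{"dx":-0.143,"dy":-0.397,"dz":0.005,"ax":0,"ay":-0.8,"az":-14.4,"fingers":-1},{"dx":-0.143,"dy":-0.397,"dz":0.005,"ax":0,"ay":-0.8,"az":-14.4,"fingers":-1},{"dx":-0.143,"dy":-0.397,"dz":0.005,"ax":0,"ay":-0.8,"az":-14.4,"fingers":-1},{"dx":-0.143,"dy":-0.397,"dz":0.005,"ax":0,"ay":-0.8,"az":-14.4,"fingers":-1},{"dx":-0.143,"dy":-0.397,"dz":0.005,"ax":0,"ay":-0.8,"az":-14.4,"fingers":-1},{"dx":-0.143,"dy":-0.397,"dz":0.005,"ax":0,"ay":-0.8,"az":-14.4,"fingers":-1},{"dx":-0.143,"dy":-0.397,"dz":0.005,"ax":0,"ay":-0.8,"az":-14.4,"fingers":-1},{"dx":-0.145,"dy":-0.397,"dz":0.06,"ax":0,"ay":-0.8,"az":-14.4,"fingers":-1},{"dx":-0.145,"dy":-0.397,"dz":0.11,"ax":0,"ay":-0.8,"az":-14.4,"fingers":-1},{"dx":-0.145,"dy":-0.397,"dz":0.117,"ax":0,"ay":-0.8,"az":-14.4,"fingers":-1},{"dx":-0.145,"dy":-0.397,"dz":0.117,"ax":0,"ay":-0.8,"az":-14.4,"fingers":-0.1},{"dx":-0.145,"dy":-0.397,"dz":0.117,"ax":0,"ay":-0.8,"az":-14.4,"fingers":-0.1},{"dx":-0.145,"dy":-0.397,"dz":0.07,"ax":0,"ay":-0.8,"az":-14.4,"fingers":-0.1},{"dx":-0.145,"dy":-0.397,"dz":0.007,"ax":0,"ay":-0.8,"az":-14.4,"fingers":-0.1},{"dx":-0.145,"dy":-0.397,"dz":-0.03,"ax":0,"ay":-0.8,"az":-14.4,"fingers":-0.1}]' ; python3 -c "
from h import *
wrist(['cage_2','tray'],'w8.png')
rel(.600,.057,.15,-22.5)"
```

```text
time: 20.35
tool_pos: [0.4352, 0.3766, 0.14]
tcp_rot: [-3.136, 0.111, -0.007]
wrist_force: [-0.1, 0.3, -0.2]
width: 0.448
wrist cage_2 p0.92 box [241 149 270 216] c [0.427 0.373] mean [0.433 0.373] wh [0.083 0.03 ] yaw -4.3 z [0.021 0.023 0.024]
wrist tray p0.67 box [336 321 379 363] c [0.285 0.271] mean [0.187 0.263] wh [0.298 0.063] yaw 14.1 z [0.003 0.012 0.029]
wrist tray p0.57 box [208 104 366 256] c [0.42  0.343] mean [0.433 0.336] wh [0.187 0.154] yaw -1.1 z [0.004 0.005 0.042]
t 20.5 pos [0.4359 0.3772 0.1397] d [ 0.186  0.308 -0.011] a [-0.4 -0.3 18.4] rows 6.0 w 0.45
```

View pics/w8.png

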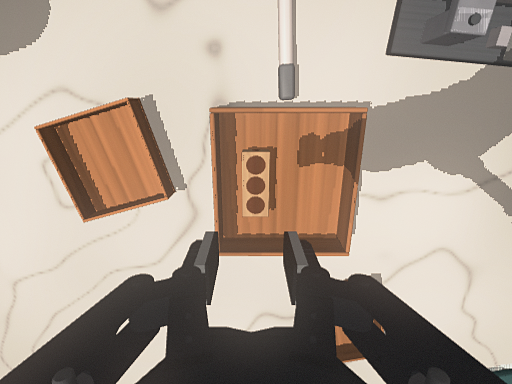

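cage_2 lies in the large tray at (256,185). cage_1 is next, travelling above the knob's height.

```bash
python3 -m inch '[{"dx":0.186,"dy":0.308,"dz":-0.011,"ax":0,"ay":0,"az":18.4,"fingers":0.4},{"dx":0.186,"dy":0.308,"dz":-0.011,"ax":0,"ay":0,"az":18.4,"fingers":0.4},{"dx":0.186,"dy":0.308,"dz":-0.011,"ax":0,"ay":0,"az":18.4,"fingers":0.4},{"dx":0.186,"dy":0.308,"dz":-0.011,"ax":0,"ay":0,"az":18.4,"fingers":0.4},{"dx":0.186,"dy":0.308,"dz":-0.011,"ax":0,"ay":0,"az":18.4,"fingers":0.4},{"dx":0.186,"dy":0.308,"dz":-0.011,"ax":0,"ay":0,"az":18.4,"fingers":0.4},{"dx":0.186,"dy":0.308,"dz":-0.011,"ax":0,"ay":0,"az":18.4,"fingers":0.4},{"dx":0.186,"dy":0.308,"dz":-0.011,"ax":0,"ay":0,"az":18.4,"fingers":0.4},{"dx":0.186,"dy":0.308,"dz":-0.011,"ax":0,"ay":0,"az":18.4,"fingers":0.4},{"dx":0.186,"dy":0.308,"dz":-0.011,"ax":0,"ay":0,"az":18.4,"fingers":0.4}]' ; python3 -c "
from h import *
k,im,d=wrist(['cage_2','plunger'],'w9.png')
rel(.600,.057,.021,-22.5)"
```

```text
time: 21.75
tool_pos: [0.599, 0.058, 0.15]
tcp_rot: [-3.076, 0.607, -0.008]
wrist_force: [0.6, 0.5, 0.6]
width: 0.697
wrist cage_2 p0.82 box [235 147 269 219] c [0.6   0.059] mean [0.604 0.059] wh [0.075 0.032] yaw -22.0 z [0.056 0.058 0.059]
wrist cage_2 p0.78 box [102 362 118 381] c [0.488 0.252] mean [0.418 0.343] wh [0.373 0.015] yaw -52.1 z [0.007 0.022 0.24 ]
wrist plunger p0.92 box [104 219 136 254] c [0.61 0.22] mean [0.613 0.179] wh [0.099 0.023] yaw -86.9 z [0.084 0.102 0.104]
t 21.9 pos [0.5994 0.0576 0.1503] d [0.    0.001 0.129] a [-0.4 -0.2  0.1] rows 3.0 w 0.7
```

```bash
python3 -m inch '[{"dx":0,"dy":-0.001,"dz":0.06,"ax":0,"ay":0,"az":0,"fingers":0.4},{"dx":0,"dy":-0.001,"dz":0.115,"ax":0,"ay":0,"az":0,"fingers":0.4},{"dx":0,"dy":-0.001,"dz":0.129,"ax":0,"ay":0,"az":0,"fingers":0.4},{"dx":0,"dy":-0.001,"dz":0.129,"ax":0,"ay":0,"az":0,"fingers":0.4},{"dx":0,"dy":-0.001,"dz":0.129,"ax":0,"ay":0,"az":0,"fingers":-1},{"dx":0,"dy":-0.001,"dz":0.129,"ax":0,"ay":0,"az":0,"fingers":-1},{"dx":0,"dy":-0.001,"dz":0.129,"ax":0,"ay":0,"az":0,"fingers":-1},{"dx":0,"dy":-0.001,"dz":0.129,"ax":0,"ay":0,"az":0,"fingers":-1},{"dx":0,"dy":-0.001,"dz":0.129,"ax":0,"ay":0,"az":0,"fingers":-1},{"dx":0,"dy":-0.001,"dz":0.07,"ax":0,"ay":0,"az":0,"fingers":-1},{"dx":0,"dy":-0.001,"dz":0.01,"ax":0,"ay":0,"az":0,"fingers":-1},{"dx":0,"dy":-0.001,"dz":0,"ax":0,"ay":0,"az":0,"fingers":-1}]' ; python3 -c "
from h import *
rel(.432,.319,.13,-4);rel(.432,.319,-.011,-4)"
```

```text
time: 23.4
tool_pos: [0.6042, 0.0588, 0.1576]
tcp_rot: [-3.073, 0.608, -0.027]
wrist_force: [0.0, -0.5, 0.9]
width: 0.343
t 23.4 pos [0.6042 0.0588 0.1576] d [-0.259 -0.175  0.026] a [ -0.6  -1.  -18.4] rows 6.0 w 0.34
t 23.4 pos [0.6042 0.0588 0.1576] d [-0.261 -0.173  0.167] a [ -0.6  -1.  -18.4] rows 6.0 w 0.34
```

```bash
python3 -m inch '[{"dx":-0.259,"dy":-0.175,"dz":0.02,"ax":0,"ay":-0.8,"az":-18.4,"fingers":-1},{"dx":-0.259,"dy":-0.175,"dz":0.02,"ax":0,"ay":-0.8,"az":-18.4,"fingers":-1},{"dx":-0.259,"dy":-0.175,"dz":0.02,"ax":0,"ay":-0.8,"az":-18.4,"fingers":-1},{"dx":-0.259,"dy":-0.175,"dz":0.02,"ax":0,"ay":-0.8,"az":-18.4,"fingers":-1},{"dx":-0.259,"dy":-0.175,"dz":0.02,"ax":0,"ay":-0.8,"az":-18.4,"fingers":-1},{"dx":-0.259,"dy":-0.175,"dz":0.02,"ax":0,"ay":-0.8,"az":-18.4,"fingers":-1},{"dx":-0.259,"dy":-0.175,"dz":0.02,"ax":0,"ay":-0.8,"az":-18.4,"fingers":-1},{"dx":-0.259,"dy":-0.175,"dz":0.02,"ax":0,"ay":-0.8,"az":-18.4,"fingers":-1},{"dx":-0.26,"dy":-0.174,"dz":0.08,"ax":0,"ay":-0.8,"az":-18.4,"fingers":-1},{"dx":-0.261,"dy":-0.173,"dz":0.14,"ax":0,"ay":-0.8,"az":-18.4,"fingers":-1},{"dx":-0.261,"dy":-0.173,"dz":0.167,"ax":0,"ay":-0.8,"az":-18.4,"fingers":-1},{"dx":-0.261,"dy":-0.173,"dz":0.167,"ax":0,"ay":-0.8,"az":-18.4,"fingers":-1},{"dx":-0.261,"dy":-0.173,"dz":0.167,"ax":0,"ay":-0.8,"az":-18.4,"fingers":-0.1},{"dx":-0.261,"dy":-0.173,"dz":0.167,"ax":0,"ay":-0.8,"az":-18.4,"fingers":-0.1},{"dx":-0.261,"dy":-0.173,"dz":0.12,"ax":0,"ay":-0.8,"az":-18.4,"fingers":-0.1},{"dx":-0.261,"dy":-0.173,"dz":0.06,"ax":0,"ay":-0.8,"az":-18.4,"fingers":-0.1},{"dx":-0.261,"dy":-0.173,"dz":0.0,"ax":0,"ay":-0.8,"az":-18.4,"fingers":-0.1},{"dx":-0.261,"dy":-0.173,"dz":0.0,"ax":0,"ay":-0.8,"az":-18.4,"fingers":-0.1}]' ; python3 -c "
from h import *
wrist(['cage_2','plunger'],'w10.png')
im,d=bot.read_camera('top')
k=bot.get_calibration('top')
for t in ['tube_1','cage_1','plunger','eyelet_dish']:measure('top',t,d,k)
rel(.613,.181,.16,-8)"
```

```text
time: 25.65
tool_pos: [0.4331, 0.3209, 0.1635]
tcp_rot: [-3.122, 0.108, -0.026]
wrist_force: [0.3, 0.4, -0.7]
width: 0.45
wrist cage_2 p0.78 box [240 144 270 209] c [0.426 0.319] mean [0.432 0.318] wh [0.084 0.034] yaw -3.2 z [0.006 0.023 0.024]
wrist cage_2 p0.57 box [198 150 224 210] c [0.427 0.375] mean [0.434 0.372] wh [0.083 0.034] yaw -3.9 z [0.015 0.023 0.024]
top tube_1 p0.64 box [356 193 364 216] c [ 0.45  -0.305] mean [ 0.446 -0.301] wh [0.078 0.035] yaw -1.6 z [0.002 0.027 0.032]
top tube_1 p0.62 box [372 196 386 218] c [ 0.44  -0.364] mean [ 0.439 -0.359] wh [0.075 0.033] yaw 4.7 z [0.014 0.027 0.032]
top cage_1 p0.71 box [371 191 384 219] c [ 0.444 -0.367] mean [ 0.443 -0.36 ] wh [0.081 0.036] yaw 0.3 z [0.004 0.027 0.032]
top cage_1 p0.59 box [169 205 181 226] c [0.427 0.312] mean [0.435 0.314] wh [0.074 0.074] yaw 56.4 z [0.005 0.022 0.029]
top plunger p0.54 box [212 154 218 162] c [0.613 0.181] mean [0.611 0.18 ] wh [0.025 0.021] yaw 35.4 z [0.094 0.102 0.106]
top eyelet_dish p0.56 box [247 192 263 208] c [0.475 0.054] mean [0.474 0.055] wh [0.057 0.055] yaw 43.9 z [0.    0.006 0.021]
t 26.05 pos [0.4277 0.3174 0.154 ] d [ 0.194  0.123 -0.007] a [-0.4 -0.1  4. ] rows 4.0 w 0.45
```

All four items are in place: tubes at 28 mm and cages at 23 mm height, and the dish hasn't moved. Next, the knob.

```bash
python3 -m inch '[{"dx":0.194,"dy":0.123,"dz":-0.007,"ax":0,"ay":0,"az":4,"fingers":0.4},{"dx":0.194,"dy":0.123,"dz":-0.007,"ax":0,"ay":0,"az":4,"fingers":0.4},{"dx":0.194,"dy":0.123,"dz":-0.007,"ax":0,"ay":0,"az":4,"fingers":0.4},{"dx":0.194,"dy":0.123,"dz":-0.007,"ax":0,"ay":0,"az":4,"fingers":0.4},{"dx":0.194,"dy":0.123,"dz":-0.007,"ax":0,"ay":0,"az":4,"fingers":0.4},{"dx":0.194,"dy":0.123,"dz":-0.007,"ax":0,"ay":0,"az":4,"fingers":0.4},{"dx":0.194,"dy":0.123,"dz":-0.007,"ax":0,"ay":0,"az":4,"fingers":0.4},{"dx":0.194,"dy":0.123,"dz":-0.007,"ax":0,"ay":0,"az":4,"fingers":0.4}]' ; python3 -c "
from h import *
k,im,d=wrist(['plunger'],'w11.png')
m=bot.masks_of('wrist','plunger')[0]['region'];v,u=np.nonzero(m&(d>0));P=toworld(k,np.c_[u,v].astype(float),d[v,u]);T=P[abs(P[:,2]-.103)<.004]
print('top face',len(T),T.mean(0),T.min(0),T.max(0))
rel(.612,.181,.052,-8)"
```

```text
time: 27.05
tool_pos: [0.6118, 0.1821, 0.1604]
tcp_rot: [-3.127, 0.216, -0.002]
wrist_force: [0.7, -0.2, -0.5]
width: 0.7
wrist plunger p0.97 box [236 182 262 211] c [0.612 0.183] mean [0.614 0.182] wh [0.023 0.023] yaw 64.1 z [0.086 0.103 0.104]
top face 528 [0.61268008 0.18247923 0.10282233] [0.60055278 0.17116832 0.09920675] [0.623625   0.19438394 0.10539632]
t 27.2 pos [0.6123 0.1818 0.1607] d [-0.     0.002  0.109] a [-0.4 -0.1  0.1] rows 2.0 w 0.7
```

View pics/w11.png

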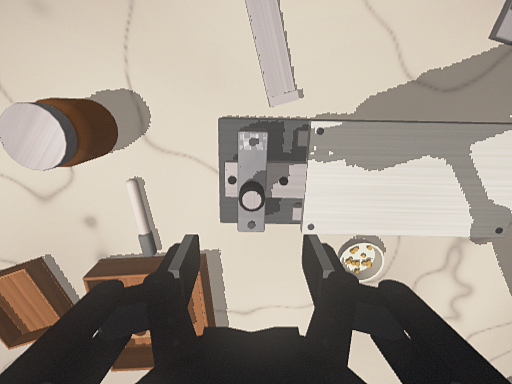

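The knob is centred between the jaws at (250,197), and its top face measures 103 mm high and 23 mm wide, as it should.

```bash
python3 -m inch '[{"dx":0,"dy":0,"dz":0.05,"ax":0,"ay":0,"az":0,"fingers":0.4},{"dx":0,"dy":0,"dz":0.09,"ax":0,"ay":0,"az":0,"fingers":0.4},{"dx":0,"dy":0,"dz":0.108,"ax":0,"ay":0,"az":0,"fingers":0.4},{"dx":0,"dy":0,"dz":0.108,"ax":0,"ay":0,"az":0,"fingers":0.4},{"dx":0,"dy":0,"dz":0.108,"ax":0,"ay":0,"az":0,"fingers":-1},{"dx":0,"dy":0,"dz":0.108,"ax":0,"ay":0,"az":0,"fingers":-1},{"dx":0,"dy":0,"dz":0.108,"ax":0,"ay":0,"az":0,"fingers":-1},{"dx":0,"dy":0,"dz":0.108,"ax":0,"ay":0,"az":0,"fingers":-1},{"dx":0,"dy":0,"dz":0.108,"ax":0,"ay":0,"az":0,"fingers":-1},{"dx":0,"dy":0,"dz":0.108,"ax":0,"ay":0,"az":0,"fingers":-1}]' 90; python3 -c "
from h import *
rel(.6125,.1825,.075,-8)"
```

```text
time: 28.45
tool_pos: [0.6143, 0.1818, 0.0554]
tcp_rot: [-3.128, 0.216, -0.009]
wrist_force: [-0.6, -3.3, 5.5]
width: 0.249
t 28.45 pos [0.6143 0.1818 0.0554] d [-0.002 -0.001 -0.02 ] a [-0.4 -0.3  0.1] rows 1.0 w 0.25
```

```bash
python3 -m inch '[{"dx":0,"dy":0,"dz":-0.006,"ax":0,"ay":0,"az":0,"fingers":-1},{"dx":0,"dy":0,"dz":-0.012,"ax":0,"ay":0,"az":0,"fingers":-1},{"dx":0,"dy":0,"dz":-0.018,"ax":0,"ay":0,"az":0,"fingers":-1},{"dx":0,"dy":0,"dz":-0.02,"ax":0,"ay":0,"az":0,"fingers":-1},{"dx":0,"dy":0,"dz":-0.02,"ax":0,"ay":0,"az":0,"fingers":-1},{"dx":0,"dy":0,"dz":-0.02,"ax":0,"ay":0,"az":0,"fingers":-1}]'; python3 - <<'E'
from h import *
im,d=bot.read_camera('side');k=bot.get_calibration('side')
measure('side','plunger',d,k)
wrist(['plunger'])
rel(.6125,.1825,.075,-8)
E
```

```text
time: 29.2
tool_pos: [0.6142, 0.1818, 0.0745]
tcp_rot: [-3.128, 0.216, -0.009]
wrist_force: [6.0, 1.1, -13.5]
width: 0.249
side plunger p0.56 box [223 191 227 208] c [0.608 0.186] mean [0.606 0.185] wh [0.016 0.012] yaw 0.6 z [0.079 0.109 0.123]
wrist plunger p0.75 box [229 226 270 293] c [0.563 0.185] mean [0.615 0.182] wh [0.121 0.035] yaw -10.4 z [0.08  0.121 0.123]
t 29.4 pos [0.6142 0.1818 0.0744] d [-0.002 -0.    -0.001] a [-0.4 -0.3  0.1] rows 1.0 w 0.25
```

The knob top is now at 123 mm, 20 mm up, and the pull is 13.5 N, which matches the spring near its stop. I'll pull slightly more against the stop, then check that it holds.

```bash
python3 -m inch '[{"dx":0,"dy":0,"dz":-0.0015,"ax":0,"ay":0,"az":0,"fingers":-1},{"dx":0,"dy":0,"dz":-0.0015,"ax":0,"ay":0,"az":0,"fingers":-1},{"dx":0,"dy":0,"dz":-0.0015,"ax":0,"ay":0,"az":0,"fingers":-1},{"dx":0,"dy":0,"dz":-0.0015,"ax":0,"ay":0,"az":0,"fingers":-1},{"dx":0,"dy":0,"dz":-0.0015,"ax":0,"ay":0,"az":0,"fingers":-1},{"dx":0,"dy":0,"dz":-0.0015,"ax":0,"ay":0,"az":0,"fingers":-1}]'; python3 - <<'E'
from h import *
k,im,d=wrist([],'w12.png')
m=bot.masks_of('wrist','plunger')[0]['region'];v,u=np.nonzero(m&(d>0));P=toworld(k,np.c_[u,v].astype(float),d[v,u])
print('knob z',np.percentile(P[:,2],[50,90,95]),bot.read_state()['wrist_force'],bot.read_state()['tool_pos'])
im,d=bot.read_camera('top');k=bot.get_calibration('top')
for t in ['tube_1','cage_1','marker_pen','honey_jar','block_plane','hive_tool','frame_grip']:measure('top',t,d,k,2)
print('start image:');d=np.load('top_d.npy')
E
```

```text
time: 30.15
tool_pos: [0.6142, 0.1818, 0.0748]
tcp_rot: [-3.128, 0.216, -0.009]
wrist_force: [5.9, 1.6, -13.5]
width: 0.251
knob z [0.1216456  0.12280819 0.12304545] [  5.88173826   1.34068686 -13.76009377] [0.6141682  0.18175931 0.07474722]
top tube_1 p0.65 box [354 192 364 213] c [ 0.452 -0.3  ] mean [ 0.449 -0.298] wh [0.081 0.026] yaw -0.1 z [0.009 0.027 0.032]
top tube_1 p0.56 box [376 192 386 216] c [ 0.442 -0.367] mean [ 0.439 -0.361] wh [0.078 0.038] yaw 1.0 z [0.001 0.026 0.032]
top cage_1 p0.79 box [169 203 182 225] c [0.43  0.318] mean [0.428 0.317] wh [0.073 0.03 ] yaw -2.2 z [0.019 0.023 0.027]
top cage_1 p0.68 box [154 205 167 224] c [0.431 0.374] mean [0.43  0.371] wh [0.074 0.035] yaw -2.6 z [0.018 0.023 0.026]
top marker_pen p0.43 box [169 160 179 188] c [0.567 0.334] mean [0.562 0.332] wh [0.099 0.019] yaw -0.5 z [0.004 0.013 0.018]
top honey_jar p0.78 box [150 122 168 153] c [0.655 0.334] mean [0.684 0.36 ] wh [0.219 0.065] yaw 43.1 z [0.007 0.088 0.093]
top block_plane p0.92 box [295  88 320 132] c [ 0.782 -0.136] mean [ 0.777 -0.133] wh [0.149 0.045] yaw -22.1 z [0.008 0.026 0.047]
top hive_tool p0.80 box [216  70 231 117] c [0.846 0.158] mean [0.858 0.155] wh [0.161 0.048] yaw 3.3 z [-0.001  0.005  0.01 ]
top frame_grip p0.62 box [345 124 388 153] c [ 0.674 -0.344] mean [ 0.673 -0.338] wh [0.12  0.079] yaw 70.1 z [0.001 0.015 0.02 ]
start image:
```

The knob is holding steady at the top: 20 mm up, a constant 13.5–13.8 N and no slip. All four items are in place and the bystanders haven't been disturbed, so I'm handing in.

```bash
python3 -c "
from workcell import bot
print(bot.finish_job())"
```

```text
the job is handed in; nothing more can be done
None
```

The items are sorted and I handed the job in at about 30 s with the plunger held up at its stop; the hand-in reported no verdict.

**Sorting:** Both tubes lie flat in the round tin, about 35 mm either side of its centre. Both cages lie flat in the largest of the three trays, about 28 mm either side of its centre.

**Plunger:** I gripped the knob with 90 N and pulled it straight up. The last check put its top at 123 mm, against 103 mm when seated, so the full 20 mm of travel. The pull held steady at 13.5–13.8 N without slipping, in line with the 14 N spring force at the stop. When I commanded another 1.5 mm, the arm moved only 0.3 mm and the force did not rise. The stop is therefore inferred from the travel and the spring force, not from a hard contact.

**What went wrong or disagreed:**
- **Fingertip position:** The real shut fingertips sit about 23.5 mm behind the reported TCP, not at it. My first two grasps on tube_1 therefore closed above it, pressing on it with about 5 N. I measured the offset with two cameras and corrected for it, and every grasp after that worked first time.
- **Refused move:** One early move was refused because its rows lacked some keys; nothing moved.
- **Bystanders:** The dish measured the same before and after sorting. The other bystanders looked where they had been, but I did not compare measured positions for them.

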